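# Film gauge: click it on and hold the probe square on the test mark

### The arm

A 6-joint arm with a two-finger parallel gripper is mounted at the origin on a cart in front of the work surface, level with it; the furniture and walls round the work are solid. World frame = base frame: x ahead of the robot, y to its left, z up, the work surface at z = 0. Lengths are in mm, angles in rad, forces in N, time in s.
With the tool pointing down it reaches from about 250 to 800 mm from the base axis. Payload 3.9 kg.
Tool frame: the origin (TCP) lies midway between the tips of the shut fingers; the grasp point (between the pads) lies 19 mm behind it; z points along the fingers, y is the line along which they close (so a half turn about z gives the same grasp; the last joint's range is limited). The gripper opens to 85 mm and grips with 20 to 120 N. Pads are 22 mm wide; open, the fingers measure 114 mm over their backs; the gripper's body (76 mm by 85 mm) begins 54 mm behind the grasp point. The pads swing forward as they close: fully open they stand 13 mm farther back than shut.
Start: joints at [-1.104, 0.26, -0.138, 1.173, 0, 1.571], TCP at [236.26, -468.824, 231.304] pointing down, gripper open.
Joint ranges: [-2.78, 2.78], [-0.83, 1.72], [-1.28, 1.37], [-1.9, 2.12], [-1.57, 1.48], [-3.14, 3.14]. Speed limits (rad/s): [2.57, 2.57, 3.14, 3.14, 3.14, 3.14].

### API

Orientations are given as a rotation vector (axis times angle).
In Python, from station import monitor, eyes, r gives the robot as it stands.
- The arm moves only by the shell command python3 -m creep 'ROWS' [OPENING] [FORCE]. ROWS is a JSON object of lists of equal length, an entry for each row: "xyz": the shift along the tool's x, y, z in m, a list of three; "spin": the turn about the tool's z in rad. A call has 1 to 5 rows; each row shifts and turns the commanded pose from where the row before left it, along the tool's axes as they then stand; what a row does not reach is not made up. A row lasts 1/8 s, in which the tool goes at most 62.5 mm and 10.7 degrees, less where a joint would pass 70% of its speed; a pose out of reach is approached as far as the arm can. A call is refused whole if a number of a shift passes 0.0625 or a number of a turn 0.188, either way. A call with a gripper value outside its range is refused whole. OPENING is the closure, from -1 (fully open) to 1 (shut), so that 0 is half open, set as the call begins (- or left out, the last holds). The fingers move at their own pace and stop on an object; FORCE is the grip in N (left out, the last holds). Time passes only in rows, so rows that do not move let the fingers close. It gives the time, the measured TCP pose, the force, the opening and the grip force at its end, in the units of the state.
- monitor.read_state(): the state, without advancing time (a new reading comes with each control period).
- eyes.grab_frame(name): name is "scene" or "top"; returns a dict with "img" (400x640x3 uint8, blue, green, red), "camera_matrix" (3x3 intrinsics, pixels), "position" and "attitude" of the camera in the world. Camera axes: x right, y down, z forward; pixel columns grow to the right and rows downward; lengths in mm; the calibration is good to about 2 mm. A picture is of the moment at which its call begins. There is no depth.
- r.job_done(): hands the job in; it is judged then, once.
The state is a dict: "time_s": time; "joint_positions": joint angles; "joint_vel": joint speeds; "joint_efforts": joint torques, N m; "tool_pos": TCP position; "eef_rot": TCP orientation; "wrist_force": force on the tool from outside, world axes, zero at the start; "wrist_torque": the same for the moment, N m; "gripper_width": finger opening in mm; "grip_force": force on a finger pad.
Only numpy, scipy, OpenCV 4.12 (cv2) and the standard library are available. Lean on these libraries where they do the work, as an engineer would, in place of code of your own. Each camera call takes 0.05 s, during which the arm holds its last target. There are 200 camera calls.

### The job

Switch the film gauge on by turning the knob on top of its grey box clockwise until it clicks over into its other rest position. Then lift the pen probe out of its wooden stand and set its sprung tip inside the ring mark on the black lacquered test board, holding the probe upright and pressing lightly so that the tip is pushed about halfway in, never hard. Finish still holding it there like that, and leave the other things on the table where they are.

Things in the scene. Friction and masses are not known exactly. Their poses are not given: they have to be found in the camera images.
- gauge: film gauge: low grey box standing firmly on the table, 120 (its x) x 100 (its y) x 50 mm high, flat top with a small black display behind (its +x side) and a black rotary knob. Origin: centre of the underside; z up. Its front (-x) has five vent slots.
- knob_grip (a point): point on the knob's upright axis at the height to grip, 37 mm above the grey box (87 mm above the table), 13 mm in front (-x) of the box's middle. Black bar grip 42 mm long, 14 mm thick, 14 to 44 mm above the box, on a disc of 22 mm radius whose top is 14 mm above the box. The point turns with the knob: its x axis lies along the bar (white line on the -x end).
- knob (a joint): knob angle, rad, grows clockwise seen from above; range 0 to 1.0. At 0 (off, the start) the bar lies along the gauge's x axis, white line to the front. Rest positions 0 and 1.0 (two white dots on the box) with a sprung detent between: resists with up to 0.12 N m, past 0.5 it clicks over and pulls itself to 1.0; let go before that it springs back.
- stand: wooden probe stand, firmly on the table: block 64 x 64 x 75 mm high on an 84 mm square, 10 mm foot, with an upright blind hole (18 mm diameter, 66 mm deep) in the middle of its top. Origin: centre of the underside.
- probe: loose pen probe, 0.09 to 0.15 kg, 118 mm long, upright in the stand, tip down. Origin on its axis at the underside of its round collar (30 mm wide, 6 mm thick), which rests on the stand's top; z along it, away from the tip. Above the collar a square grey handle, 20 x 20 mm (sides along x and y), 6 to 61 mm above the origin: grip it there. Below the collar a steel nose, 14 mm wide, 45 mm long.
- probe_tip (a point): the end of the probe's sprung brass tip (6 mm wide, standing 12 mm out of the nose), on the probe's axis, 57 mm below the probe's origin when the tip is free.
- plunger (a joint): how far the sprung tip is pushed into the probe, m: 0 free, 0.008 all the way in (stop). Pushing it takes 0.9 N to start and 0.3 N more for each mm: 2.1 N at 4 mm.
- board: black lacquered test board with a dark wooden underside, fixed flat on the table, 120 (its x) x 180 (its y) x 14 mm high. Origin: centre of the underside. On its top three thin flush brass marks in a row along its y: a ring at +58 mm, a square outline in the middle, a cross at -58 mm.
- ring_mark (a point): centre of the ring mark, on the board's top surface (14 mm above the table); the ring's line has a 10 mm radius.
- tool_rod: bystander: brown rod-shaped burnisher, 12 x 168 x 12 mm, lying in front; origin at the middle of its underside.
- loupe: bystander: black ring-shaped loupe, 45 mm wide, 18 mm high; origin under its middle.
- spool: bystander: thread spool, 31 mm wide, 40 mm high; origin under its middle.
- tape: bystander: roll of masking tape, 92 mm wide, 19 mm high; origin under its middle.
- jar: bystander: pigment jar with lid, 52 mm wide, 70 mm high; origin under its middle.
- eraser: bystander: eraser, 18 x 44 x 11 mm; origin under its middle.
Not all that is in view belongs to the job. Leave any orange or pink look-alike of the probe alone.

How it is judged (in metres and radians):
On the way, in this order (a step that is already met when the one before it is completed fails the run):
1. the knob has clicked over to its other rest position while the probe is still in the stand (value of joint knob above 0.8 rad and z of probe_tip in the frame of stand below 0.06 m), for 0.2 s.
2. the probe is held in the fingers, drawn clear of the stand (z of probe_tip in the frame of stand above 0.08 m and contact force between the fingers and probe above 0.5 N), for 0.1 s.
At the end, for the whole second after the job is handed in: The knob rests past its detent (over 0.8 rad). The fingers hold the probe upright (within 8 degrees) and still, clear of its stand; its tip touches the board within 8 mm of the ring's centre, pushed in 1.5 to 7 mm of its 8 mm, with 0.5 to 6 N on the board (value of joint knob above 0.8 rad and horizontal distance between probe_tip and ring_mark below 0.008 m and z of probe_tip in the frame of ring_mark below 0.002 m and contact force between probe and board between 0.5 and 6 N and value of joint plunger between 0.0015 and 0.007 m and angle between probe's own z axis and vertical below 0.14 rad and contact force between the fingers and probe above 0.5 N and contact force between probe and stand below 0.1 N and linear speed of probe below 0.02 m/s); the arm keeps its last pose, push and grip.
It fails at once if the probe is pressed hard on the board (over 15 N) (contact force between probe and board above 15 N).
It fails at once if a bystander is moved by more than 30 mm (distance of any of tool_rod, loupe, spool, tape, jar, eraser from where it was at the start of the episode above 0.03 m).
It also fails if it takes over 51 s, if anything falls off the work surface, if the arm or the gripper's body presses on something with over 40 N, if the wrist force passes 120 N, or if a joint passes its speed limit or range.

## Working session

There is one attempt and no reset: what is moved stays moved. The work goes in short steps, Python scripts to look and compute and a shell command to move; the robot and the scene stay as the last step left them, time stands still between calls to the robot, and variables do not carry over. Pictures are saved under pics/ and viewed, at most 10 in all, crops included, and the job is handed in when it is done.

```bash
ls; mkdir -p pics
python3 - <<'E'
from station import monitor, eyes, r
import cv2
print(monitor.read_state())
for n in("scene","top"):
    f=eyes.grab_frame(n); cv2.imwrite(f"pics/{n}0.png",f["img"]); print(n,f["camera_matrix"],f["position"],f["attitude"])
E
```

```text
pics
{'time_s': 0.0, 'joint_positions': array([-1.10400715e+00,  2.60662954e-01, -1.39393784e-01,  1.17269036e+00,
        5.19557346e-05,  1.57082145e+00]), 'joint_vel': array([ 0.00040619, -0.00180643,  0.00029413,  0.00214628,  0.0005982 ,
        0.00096361]), 'joint_efforts': array([-4.35793290e-04, -4.05679858e+01,  2.53921437e+01,  1.87801482e-02,
       -1.28738475e-04,  1.34326589e-05]), 'tool_pos': array([ 235.96573105, -468.21108942,  230.46659477]), 'eef_rot': array([-3.05456529e+00, -7.26111768e-01,  6.28964365e-04]), 'wrist_force': array([-0.72348225, -0.22685599, -0.61870175]), 'wrist_torque': array([ 0.01031759, -0.01331854,  0.03587623]), 'grip_force': 0.0, 'gripper_width': 85.1534056976672}
scene [[410.86872031   0.         316.59247819]
 [  0.         410.86872031 204.34345793]
 [  0.           0.           1.        ]] [ 85.1968152  662.37659671 773.38423206] [-0.70675915  2.51460764 -1.21288423]
top [[369.37815614   0.         318.03149161]
 [  0.         369.37815614 198.50702537]
 [  0.           0.           1.        ]] [ 367.45813684  -94.66922472 1069.39952127] [-2.23680594  1.96936211 -0.20615033]
```

View pics/scene0.png

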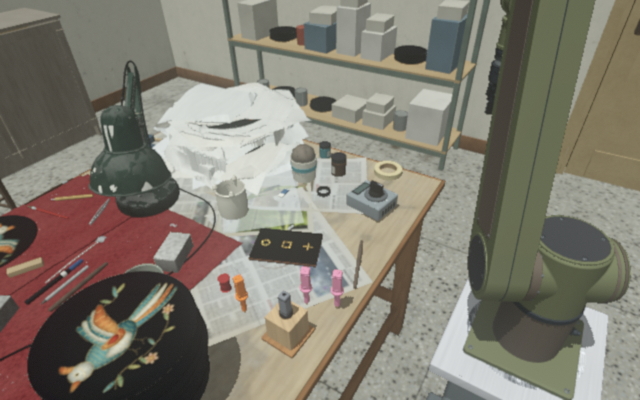

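View pics/top0.png

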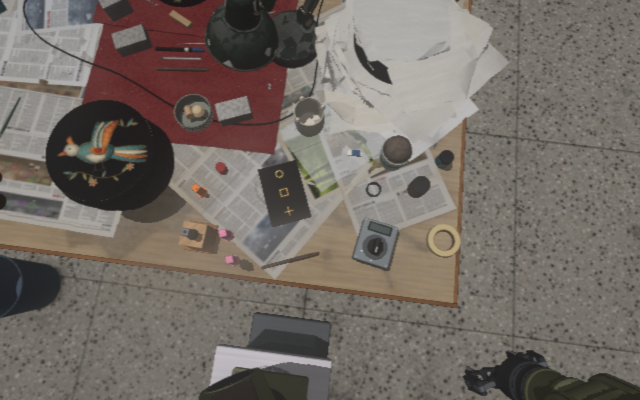

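The top view shows the gauge at about (375,244), the stand at (194,235), and the board with its ring at (279,174). The pink look-alikes are at (223,233) and (232,260), and the orange one is at (200,188). I'll enlarge these areas.

```bash
cat > h.py <<'E'
import numpy as np, cv2
from scipy.spatial.transform import Rotation as R
from station import monitor, eyes, r
def ray(f,u,v,z):
    K=np.array(f["camera_matrix"]);A=R.from_rotvec(f["attitude"]).as_matrix();p=np.array(f["position"])
    d=A@np.linalg.solve(K,[u,v,1]); return p+d*(z-p[2])/d[2]
def proj(f,P):
    K=np.array(f["camera_matrix"]);A=R.from_rotvec(f["attitude"]).as_matrix()
    c=K@(A.T@(np.array(P,float)-f["position"])); return c[:2]/c[2]
def crop(f,u,v,w,h,s,n):
    c=f["img"][v:v+h,u:u+w]; c=cv2.resize(c,None,fx=s,fy=s,interpolation=cv2.INTER_CUBIC); cv2.imwrite(n,c); return c
def state():
    s=monitor.read_state(); m=R.from_rotvec(s["eef_rot"]).as_matrix()
    print("t",round(s["time_s"],2),"tcp",np.round(s["tool_pos"],1),"\nM",np.round(m,3).tolist(),"F",np.round(s["wrist_force"],1),"T",np.round(s["wrist_torque"],2),"w",round(s["gripper_width"],1),"g",round(s["grip_force"],1),"q",np.round(s["joint_positions"],2)); return s,m
E
python3 - <<'E'
from h import *
f=eyes.grab_frame("top"); g=eyes.grab_frame("scene")
a=crop(f,345,205,80,75,5,"pics/a.png"); b=crop(f,170,200,80,75,5,"pics/b.png")
c=crop(g,335,165,80,60,5,"pics/c.png"); d=crop(g,255,270,80,60*1+15,5,"pics/d.png")[:300]
# top row 800x375 ; second 800x225
c2=cv2.resize(crop(g,340,170,64,56,4,"pics/c.png"),(256,224)); d2=crop(g,258,282,64,70,3.2,"pics/d.png")
e=crop(f,250,150,72,56,4,"pics/e.png"); d2=cv2.resize(d2,(205,224))
row=np.hstack([c2,d2,e]); row=np.hstack([row,np.zeros((224,800-row.shape[1],3),np.uint8)])
cv2.imwrite("pics/comb.png",np.vstack([np.hstack([a,b]),row]))
E
```

```text
(no output)
```

View pics/comb.png

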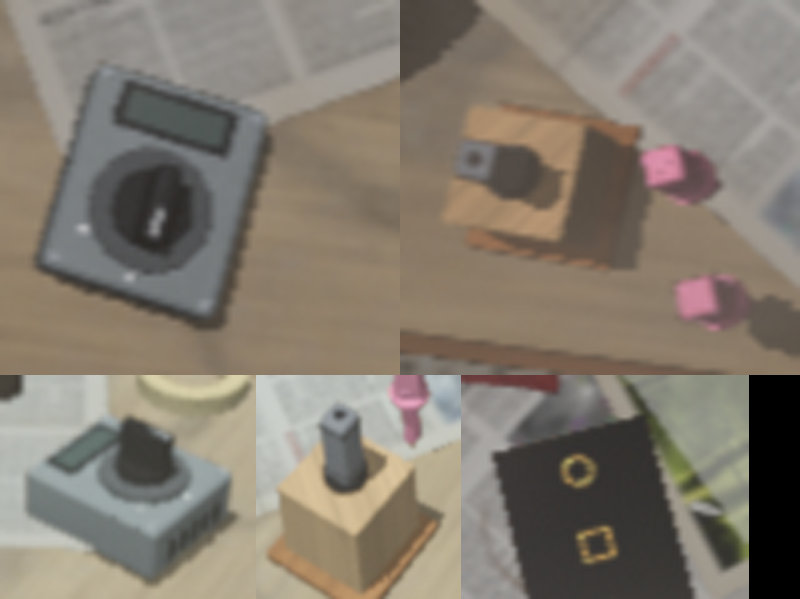

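Run:
```python
from h import *
f=eyes.grab_frame("top"); g=eyes.grab_frame("scene")
def pts(L,u0,v0,s,z,F=f): return np.array([ray(F,u0+(x+.5)/s-.5,v0+(y+.5)/s-.5,z) for x,y in L])
def rep(n,P):
    c=P.mean(0); e=P[1:].tolist()+[P[0]]; d=np.array(e)-P
    print(n,"c",c.round(1),"len",np.linalg.norm(d,axis=1).round(0),"ang",np.degrees(np.arctan2(d[:,1],d[:,0])).round(1))
rep("gauge",pts([(100,65),(270,115),(215,322),(38,265)],345,205,5,50))
print("bar ends",pts([(166,170),(150,240)],345,205,5,94).round(1), "disc c",pts([(152,210)],345,205,5,64).round(1))
rep("stand",pts([(70,105),(185,120),(163,240),(43,222)],170,200,5,75))
print("handle top",pts([(77,160)],170,200,5,136).round(1), "scene",pts([(85,38)],258,282,3.2,136,g).round(1))
print("ring",pts([(117,95)],250,150,4,14).round(1),"sq",pts([(136,170)],250,150,4,14).round(1))
print("knob top scene",pts([(146,58)],340,170,4,94,g).round(1))
print("ring scene",ray(g,265.5,242,14).round(1))
for n,c in(("pink1",(265,165)),("pink2",(298,298))): print(n,pts([c],170,200,5,61).round(1))
state()
```

```text
gauge c [ 476.8 -242.3   50. ] len [ 98. 118. 100. 116.] ang [-99.4 170.1  79.5 -11.1]
bar ends [[ 483.6 -240.3   94. ]
 [ 446.  -235.4   94. ]] disc c [[ 464.6 -239.2   64. ]]
stand c [435.3 253.2  75. ] len [63. 65. 66. 64.] ang [ -90.2 -179.6   88.9   -1.5]
handle top [[434.3 252.2 136. ]] scene [[432.3 255.4 136. ]]
ring [[648.2  56.5  14. ]] sq [[593.6  34.3  14. ]]
knob top scene [[ 460.8 -228.    94. ]]
ring scene [644.8  59.9  14. ]
pink1 [[450.  177.6  61. ]]
pink2 [[381.5 147.   61. ]]
t 0.3 tcp [ 236.1 -468.6  231. ] 
M [[0.893, 0.45, -0.0], [0.45, -0.893, 0.001], [-0.0, -0.001, -1.0]] F [-0.5  0.1 -0.3] T [0.01 0.   0.02] w 85.5 g 0.0 q [-1.1   0.26 -0.14  1.17 -0.    1.57]
```

```bash
python3 -m creep '{"xyz":[[0.051,-0.017,0],[0.051,-0.017,0],[0.051,-0.017,0],[0.051,-0.017,0],[0.051,-0.017,0]],"spin":[0,0,0,0,0]}' -1 60
python3 -m creep '{"xyz":[[0.051,-0.017,0],[0,0,0],[0,0,0],[0,0,0],[0,0,0]],"spin":[0,-0.185,-0.185,-0.185,-0.185]}'
python3 -c "
from h import *
state()"
```

```text
time_s: 0.92
tool_pos: [426.8, -276.9, 231.4]
eef_rot: [3.056, 0.726, 0.0]
wrist_force: [0.9, -0.8, 0.9]
gripper_width: 85.5
grip_force: 0.0
time_s: 1.55
tool_pos: [463.6, -239.9, 231.2]
eef_rot: [-2.581, -1.791, 0.0]
wrist_force: [0.7, 0.3, -0.8]
gripper_width: 85.3
grip_force: 0.0
t 1.55 tcp [ 463.6 -239.9  231.2] 
M [[0.35, 0.937, -0.0], [0.937, -0.35, 0.0], [0.0, -0.0, -1.0]] F [ 0.7  0.3 -0.8] T [-0.07 -0.06 -0.01] w 85.3 g 0.0 q [-0.48  0.26 -0.15  1.17 -0.    1.45]
```

```bash
python3 -m creep '{"xyz":[[0,0,0.008],[0,0,0.008],[0,0,0.008],[0,0,0.008],[0,0,0.008]],"spin":[-0.1757,-0.1757,-0.1757,-0.1757,-0.1757]}' >/dev/null
python3 -m creep '{"xyz":[[0,0,0.008],[0,0,0.008],[0,0,0.008],[0,0,0.008],[0,0,0]],"spin":[-0.1757,-0.1757,-0.1757,-0.1757,-0.1757]}' -0.3
python3 - <<'E'
from h import *
s,m=state()
f=eyes.grab_frame("top"); g=eyes.grab_frame("scene")
a=crop(f,335,195,100,100,4,"pics/a.png"); c=crop(g,325,140,100,100,4,"pics/c.png")
for P in((464.5,-239.5,64),(464.5,-239.5,94)): print(proj(f,P),proj(g,P))
cv2.imwrite("pics/g1.png",np.hstack([a,c]))
E
```

```text
time_s: 2.8
tool_pos: [463.1, -239.7, 158.5]
eef_rot: [-0.27, -3.128, -0.001]
wrist_force: [0.1, -1.2, 0.4]
gripper_width: 55.3
grip_force: 0.0
t 2.8 tcp [ 463.1 -239.7  158.5] 
M [[-0.985, 0.171, -0.001], [0.171, 0.985, 0.001], [0.002, 0.0, -1.0]] F [ 0.1 -1.2  0.4] T [0.   0.02 0.03] w 55.3 g 0.0 q [-0.48  0.3  -0.28  0.99 -0.   -0.31]
[375.08866633 246.65309404] [375.99512893 190.18977331]
[376.83064103 245.76361173] [376.69202794 181.73012018]
```

View pics/g1.png

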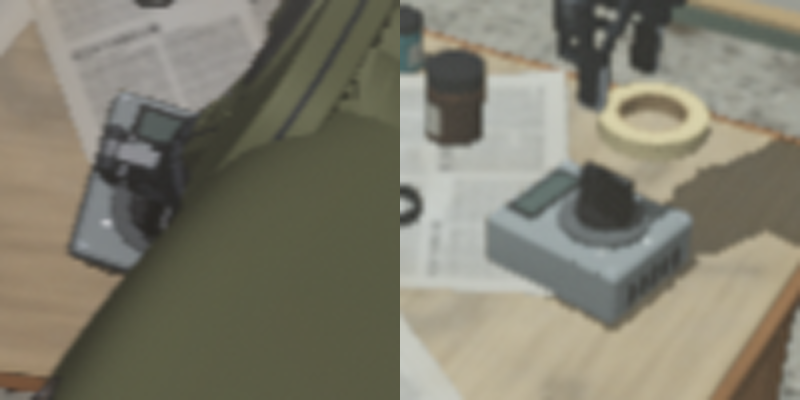

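The scene crop shows the bar top at about pixel (376,186) and the disc centre at (376,191). That agrees with my projection, so I'm going down to grip.

```bash
python3 -m creep '{"xyz":[[0,0,0.022],[0,0,0.022],[0,0,0.022],[0,0,0.022],[0,0,0]],"spin":[0,0,0,0,0]}' 
python3 -m creep '{"xyz":[[0,0,0],[0,0,0],[0,0,0],[0,0,0],[0,0,0]],"spin":[0,0,0,0,0]}' 1 40
python3 -c "
from h import *
state()"
```

```text
time_s: 3.52
tool_pos: [462.2, -239.3, 70.0]
eef_rot: [-0.282, -3.125, -0.002]
wrist_force: [0.2, 0.4, -0.0]
gripper_width: 55.4
grip_force: 0.0
time_s: 4.15
tool_pos: [465.0, -237.9, 72.7]
eef_rot: [0.278, 3.126, 0.007]
wrist_force: [0.5, 7.6, 4.9]
gripper_width: 13.1
grip_force: 42.0
t 4.15 tcp [ 465.  -237.9   72.7] 
M [[-0.984, 0.176, 0.004], [0.176, 0.984, 0.004], [-0.003, 0.005, -1.0]] F [0.5 7.6 4.9] T [ 1.4  -0.25 -0.16] w 13.1 g 42.0 q [-0.48  0.37 -0.42  0.78  0.01 -0.3 ]
```

```bash
python3 -m creep '{"xyz":[[0,0.001,-0.002],[0,0,0],[0,0,0],[0,0,0],[0,0,0]],"spin":[0,0.15,0.15,0.15,0.15]}'
python3 -m creep '{"xyz":[[0,0,0],[0,0,0],[0,0,0],[0,0,0],[0,0,0]],"spin":[0.15,0.15,0.06,0,0]}'
python3 -c "
from h import *
state()"
```

```text
time_s: 4.78
tool_pos: [465.0, -237.6, 72.8]
eef_rot: [1.197, 2.904, 0.006]
wrist_force: [4.7, 3.8, -10.8]
gripper_width: 13.3
grip_force: 40.9
time_s: 5.4
tool_pos: [465.1, -237.5, 72.8]
eef_rot: [1.692, 2.647, 0.007]
wrist_force: [5.1, 4.0, -10.2]
gripper_width: 13.0
grip_force: 40.8
t 5.4 tcp [ 465.1 -237.5   72.8] 
M [[-0.42, 0.908, 0.002], [0.908, 0.42, 0.003], [0.002, 0.004, -1.0]] F [  5.1   4.  -10.2] T [ 0.59 -0.93 -0.12] w 13.0 g 40.8 q [-0.47  0.37 -0.42  0.78  0.    0.66]
```

```bash
python3 -m creep '{"xyz":[[0,0,0],[0,0,0],[0,0,0],[0,0,-0.03],[0,0,-0.05]],"spin":[0,0,0,0,0]}' -0.3
python3 -m creep '{"xyz":[[0,0,-0.05],[0,0,-0.05],[0,0,0],[0,0,0],[0,0,0]],"spin":[0,0,-0.15,-0.15,-0.15]}' -0.3
python3 - <<'E'
from h import *
s,m=state()
g=eyes.grab_frame("scene")
crop(g,325,140,100,100,4,"pics/k.png")
t=R.from_matrix([[0,1,0],[1,0,0],[0,0,-1]])
E
```

```text
time_s: 6.02
tool_pos: [462.2, -238.5, 152.8]
eef_rot: [-1.691, -2.643, 0.001]
wrist_force: [0.8, -0.2, 1.2]
gripper_width: 55.4
grip_force: 0.0
time_s: 6.65
tool_pos: [463.7, -239.2, 253.9]
eef_rot: [1.052, 2.959, -0.001]
wrist_force: [-0.2, -0.8, -0.6]
gripper_width: 55.5
grip_force: 0.0
t 6.65 tcp [ 463.7 -239.2  253.9] 
M [[-0.776, 0.631, 0.001], [0.631, 0.776, -0.001], [-0.001, -0.0, -1.0]] F [-0.2 -0.8 -0.6] T [0.05 0.   0.01] w 55.5 g 0.0 q [-0.48  0.25 -0.1   1.23 -0.    0.21]
```

View pics/k.png

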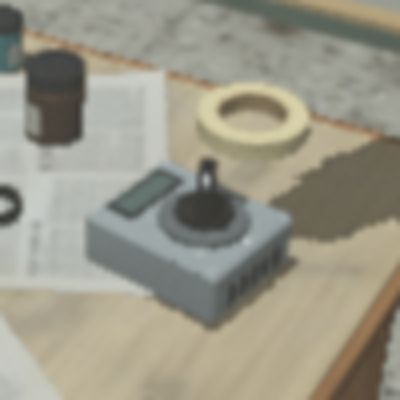

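The white line on the bar is now at crop (207,180), facing the other dot, so the knob has clicked over. Next, the stand.

```bash
python3 -m creep '{"xyz":[[0.0371,0.0404,0],[0.0371,0.0404,0],[0.0371,0.0404,0],[0.0371,0.0404,0],[0.0371,0.0404,0]],"spin":[0,0,0,0,0]}' >/dev/null
python3 -m creep '{"xyz":[[0.0371,0.0404,0],[0.0371,0.0404,0],[0.0371,0.0404,0],[0.0371,0.0404,0],[0,0,0]],"spin":[0,0,0,0,0.178]}'
python3 -m creep '{"xyz":[[0,0,0],[0,0,0],[0,0,0],[0,0,0],[0,0,0]],"spin":[0.178,0.178,0.178,0.178,0]}'
python3 - <<'E'
from h import *
s,m=state()
f=eyes.grab_frame("top"); g=eyes.grab_frame("scene")
a=crop(f,150,190,100,100,4,"pics/a.png"); c=crop(g,240,230,100,125,4,"pics/c.png")
a=np.vstack([a,np.zeros((100,400,3),np.uint8)])
for P in((434,253,75),(434,253,136)): print(proj(f,P),proj(g,P))
cv2.imwrite("pics/p1.png",np.hstack([a,c]))
print(ray(g,306,303,0),ray(g,338,306,0))
E
```

```text
time_s: 7.95
tool_pos: [436.4, 257.4, 253.3]
eef_rot: [1.321, 2.85, 0.002]
wrist_force: [0.5, -1.1, -0.0]
gripper_width: 55.4
grip_force: 0.0
time_s: 8.57
tool_pos: [436.6, 253.7, 253.4]
eef_rot: [2.229, 2.214, 0.0]
wrist_force: [-0.3, -0.4, -0.4]
gripper_width: 55.6
grip_force: 0.0
t 8.57 tcp [436.6 253.7 253.4] 
M [[0.007, 1.0, 0.0], [1.0, -0.007, 0.0], [0.0, 0.0, -1.0]] F [-0.3 -0.4 -0.4] T [ 0.02 -0.04 -0.01] w 55.6 g 0.0 q [ 0.53  0.22 -0.14  1.22 -0.    2.1 ]
[192.63376799 234.35539225] [286.3048891 311.6337023]
[184.6672068  231.69403256] [284.20244879 292.3598806 ]
[ 4.46154223e+02  1.65194107e+02 -1.13686838e-13] [ 3.77857599e+02  1.34205228e+02 -1.13686838e-13]
```

View pics/p1.png

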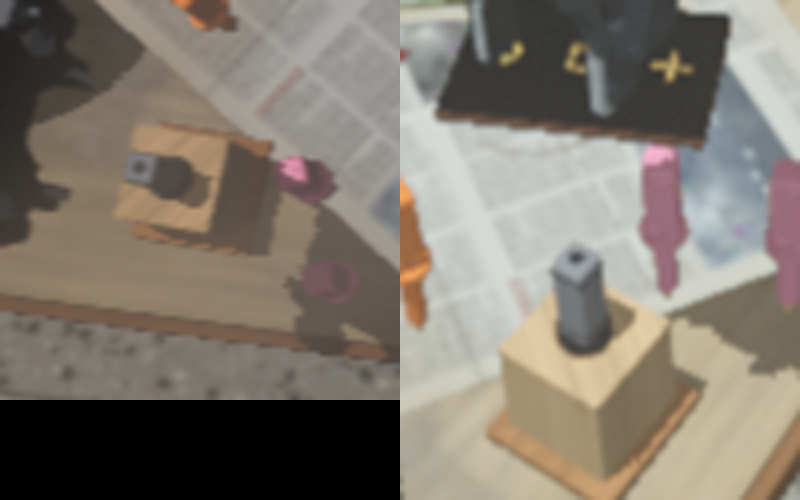

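The handle top is at scene (284.2,292.6) and top view (184.6,231.4), which matches (434,253) mm. Going down to grip it.

```bash
python3 -m creep '{"xyz":[[0,-0.002,0.04],[0,0,0.04],[0,0,0.04],[0,0,0.02],[0,0,0.02]],"spin":[0,0,0,0,0]}' 
python3 -m creep '{"xyz":[[0,0,0],[0,0,0],[0,0,0],[0,0,0],[0,0,0]],"spin":[0,0,0,0,0]}' 1 50
python3 -c "
from h import *
state()"
```

```text
time_s: 9.3
tool_pos: [434.5, 253.7, 92.4]
eef_rot: [-2.228, -2.215, 0.001]
wrist_force: [0.0, 1.1, 0.7]
gripper_width: 55.3
grip_force: 0.0
time_s: 9.93
tool_pos: [435.1, 254.1, 94.0]
eef_rot: [2.229, 2.213, 0.002]
wrist_force: [0.1, -0.5, 3.5]
gripper_width: 19.5
grip_force: 51.5
t 9.93 tcp [435.1 254.1  94. ] 
M [[0.007, 1.0, 0.001], [1.0, -0.007, 0.001], [0.001, 0.001, -1.0]] F [ 0.1 -0.5  3.5] T [-0.03 -0.03  0.02] w 19.5 g 51.5 q [ 0.53  0.32 -0.43  0.81 -0.    2.11]
```

```bash
python3 -m creep '{"xyz":[[0,0,-0.02],[0,0,-0.04],[0,0,-0.05],[0,0,-0.05],[0,0,0]],"spin":[0,0,0,0,0]}' 
python3 -m creep '{"xyz":[[-0.0392,0.0426,0],[-0.0392,0.0426,0],[-0.0392,0.0426,0],[-0.0392,0.0426,0],[-0.0392,0.0426,0]],"spin":[0,0,0,0,0]}' 
python3 -m creep '{"xyz":[[0,0,0.04],[0,0,0.04],[0,0,0.03],[0,0,0],[0,0,0]],"spin":[0,0,0,0,0]}'
python3 - <<'E'
from h import *
s,m=state()
f=eyes.grab_frame("top"); g=eyes.grab_frame("scene")
cv2.imwrite("pics/r.png",np.hstack([crop(f,235,130,80,100,5,"pics/a.png"),crop(g,225,170,80,100,5,"pics/c.png")]))
for P in((647,57,14),(647,57,64),(647,57,143)): print(proj(f,P),proj(g,P))
E
```

```text
time_s: 10.55
tool_pos: [437.0, 255.3, 257.6]
eef_rot: [2.228, 2.212, 0.013]
wrist_force: [0.1, -0.3, -0.9]
gripper_width: 19.3
grip_force: 51.4
time_s: 11.18
tool_pos: [646.8, 54.9, 251.6]
eef_rot: [-2.228, -2.212, 0.003]
wrist_force: [0.2, 0.6, -0.5]
gripper_width: 19.3
grip_force: 51.2
time_s: 11.8
tool_pos: [646.5, 56.5, 143.8]
eef_rot: [2.229, 2.214, 0.0]
wrist_force: [0.0, 0.3, -0.9]
gripper_width: 19.1
grip_force: 51.0
t 11.8 tcp [646.5  56.5 143.8] 
M [[0.007, 1.0, 0.0], [1.0, -0.007, 0.0], [0.0, 0.0, -1.0]] F [ 0.   0.3 -0.9] T [0.01 0.02 0.03] w 19.1 g 51.0 q [0.09 0.52 0.03 1.08 0.   1.66]
[278.64749883 173.74364108] [265.49185443 241.07663237]
[276.82824785 168.95101001] [263.59648148 227.14309256]
[273.5787125  160.39044073] [260.37014667 203.42519327]
```

View pics/r.png

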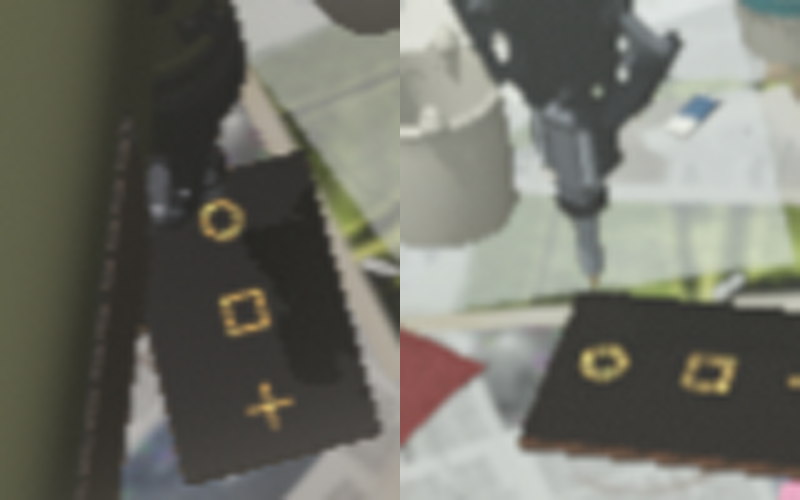

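The ring is at top (279.0,173.4) and scene (265.4,242), as predicted. The tip is at scene (263.4,226.7), directly above it and upright.

```bash
cat > avg.py <<'E'
from h import *
F=[];P=[]
for i in range(12):
    eyes.grab_frame("scene"); s=monitor.read_state(); F.append(s["wrist_force"]);P.append(s["tool_pos"])
print(np.mean(F,0).round(2),np.mean(P,0).round(2),np.std(F,0).round(2),np.std(P,0).round(2),s["time_s"])
E
python3 avg.py
python3 -m creep '{"xyz":[[0.001,0,0.02],[0,0,0.015],[0,0,0.01],[0,0,0.003],[0,0,0]],"spin":[0,0,0,0,0]}' 
python3 avg.py
```

```text
[ 0.03  0.17 -0.89] [646.69  56.45 144.05] [0.41 0.72 0.45] [0.43 0.07 0.63] 12.5
time_s: 13.12
tool_pos: [646.3, 57.4, 95.3]
eef_rot: [-2.229, -2.214, 0.0]
wrist_force: [0.5, 0.5, -0.7]
gripper_width: 19.5
grip_force: 51.1
[ 0.03 -0.06 -1.08] [646.54  57.41  95.7 ] [0.4  0.39 0.33] [0.19 0.03 0.21] 13.725
```

```bash
python3 -m creep '{"xyz":[[0,0,0.002],[0,0,0.002],[0,0,0.0015],[0,0,0],[0,0,0]],"spin":[0,0,0,0,0]}' |grep force
python3 avg.py
python3 -m creep '{"xyz":[[0,0,0.001],[0,0,0.001],[0,0,0],[0,0,0],[0,0,0]],"spin":[0,0,0,0,0]}' |grep force
python3 avg.py
```

```text
wrist_force: [-0.2, -0.5, -1.0]
grip_force: 51.2
[-0.51 -0.18 -0.26] [646.21  57.38  89.83] [0.71 0.66 0.67] [0.02 0.01 0.02] 14.95
wrist_force: [-0.0, -0.1, -0.1]
grip_force: 51.3
[-0.65 -0.05  0.45] [646.28  57.4   87.82] [0.6  0.46 0.5 ] [0.02 0.01 0.02] 16.175
```

The free reading was about -1.0 N and it's now +0.45, so about 1.45 N on the tip, or roughly 1.8 mm pushed in. Going 2 mm further.

```bash
python3 -m creep '{"xyz":[[0,0,0.001],[0,0,0.001],[0,0,0],[0,0,0],[0,0,0]],"spin":[0,0,0,0,0]}' |grep force
python3 avg.py; python3 avg.py
python3 - <<'E'
from h import *
state()
f=eyes.grab_frame("top"); g=eyes.grab_frame("scene")
cv2.imwrite("pics/z.png",np.hstack([crop(f,235,130,80,100,5,"pics/a.png"),crop(g,225,170,80,100,5,"pics/c.png")]))
E
```

```text
wrist_force: [-0.6, 0.2, 0.8]
grip_force: 51.3
[-0.77  0.13  1.03] [646.28  57.39  85.82] [0.34 0.44 0.52] [0.01 0.02 0.02] 17.4
[-0.71  0.27  1.08] [646.28  57.39  85.8 ] [0.46 0.43 0.47] [0.01 0.01 0.01] 18.0
t 18.0 tcp [646.3  57.4  85.8] 
M [[0.007, 1.0, 0.0], [1.0, -0.007, -0.0], [-0.0, 0.0, -1.0]] F [0.1 0.7 1.1] T [-0.01  0.18  0.05] w 19.5 g 51.3 q [ 0.09  0.55 -0.06  0.96 -0.    1.67]
```

View pics/z.png

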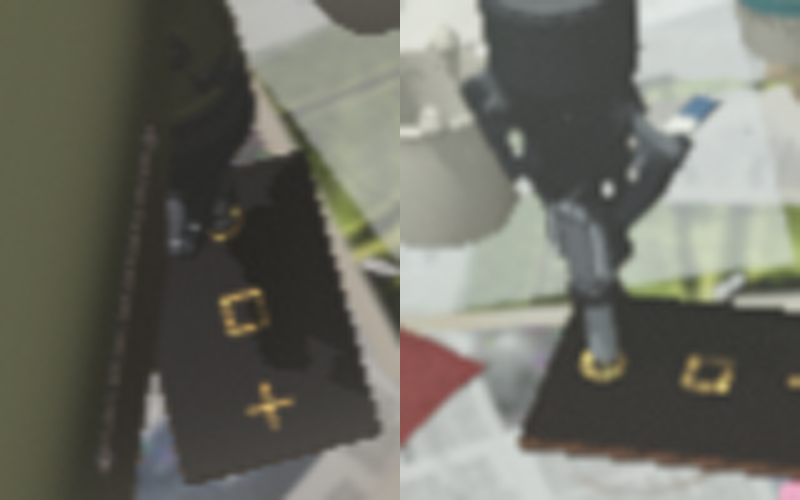

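The probe is upright with its tip at scene crop (603,362), inside the ring. The force is about 2.1 N, so it's about halfway in. Handing in.

```bash
python3 -c "
from station import r
print(r.job_done())"
```

```text
the job is handed in; nothing more can be done
None
```

I turned the knob until it clicked over and handed the job in with the probe held upright, its tip inside the ring at about 2.1 N (about 4 mm pushed in); the hand-in returned no verdict.

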